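# Lock the battery hatch of an upturned stirrer with a screwdriver

### The job

Take the flat-bladed screwdriver out of the tool stand and lock the battery hatch of the upturned stirrer: seat the blade in the slot of the spring-loaded hatch screw, press the screw down against its spring and, keeping it pressed, turn it clockwise until it is fully home, so that it springs back up and stays locked. Never load the screw or the stirrer with more than 18 N, and touch them with nothing but the screwdriver. Then stand the screwdriver upright in the stand again, its handle resting on the wood, and leave the other tool and the glassware, bottles, dish and battery cell alone.

Things in the scene. Friction and masses are not known exactly. Their poses are not given: they have to be found in the camera images.
- driver_grip (a point): Centre of the handle of the flat-bladed screwdriver (loose, 0.09 kg). The handle is black, square, 24 x 24 mm across its flats (rounded edges) and 80 mm long. The point's z axis points up along the tool from blade to handle, x and y are normal to the handle's flats; x runs along the blade's width. It starts upright in one hole of the stand, the underside of the handle resting on the wood.
- driver_bit (a point): Centre of the end face of the screwdriver's blade, 102 mm below the handle's centre on the tool's axis (62 mm below the handle's underside). The blade is 10 mm wide (along x), 2.4 mm thick (along y), 10 mm long, on a round steel shank of 8 mm diameter. Same axes as driver_grip.
- driver: The whole screwdriver, 142 mm long; origin at the end of its blade, axes as driver_grip.
- nut_grip (a point): Centre of the round black handle (25 mm diameter, 70 mm long) of the other tool, a nut driver with a round socket end, which stands in the other hole of the stand. Not to be used.
- nut_driver: The whole nut driver, 132 mm long; origin at the end of its socket, 97 mm below its handle's centre.
- stand: Fixed wooden tool stand, a block 60 mm (x) by 150 mm (y) by 70 mm high; origin at the centre of its underside. Two vertical square through holes, 15 x 15 mm, chamfered by 2 mm, 100 mm apart; its tools may be in either order.
- stand_hole0 (a point): Centre of the mouth of the hole at +50 mm along the stand's y axis, on its top face, 70 mm above the table.
- stand_hole1 (a point): Centre of the mouth of the hole at -50 mm along the stand's y axis, on its top face, 70 mm above the table.
- device: Fixed portable stirrer lying upside down on the table: grey plastic box 160 mm (x) by 110 mm (y), 54 mm high, with four rubber feet up to 60 mm at its corners and a 1.5 mm thick hatch plate on top; origin at the centre of its underside. The hatch screw stands upright about 30 mm from the origin along +x in a round well of 32 mm diameter, 14 mm deep below the box's top.
- screw_place (a point): Nominal centre of the top face of the screw's round steel head (22 mm diameter) when up, 58 mm above the table; fixed to the stirrer, axes as the stirrer. The real screw is fitted loosely: its axis lies up to 3 mm to either side along the stirrer's y, its head up to 6 mm higher or lower; no reading tells this: look or feel for it.
- screw_well (a point): Centre of the well's mouth, 54 mm above the table, straight under screw_place. In the screw's head is a straight closed pocket (the slot) centred on its axis: 12 mm long, 4 mm wide, 5 mm deep, flat floor. At screw_turn = 0 it lies along the stirrer's x; it turns clockwise from there by screw_turn. The blade fits either way round.
- screw_press (a joint): How far the screw is pressed down (m): 0 is up, 0.0042 is the hard bottom. Its spring pushes back with 4 N at the top and 1.2 N more for each mm (about 7.6 N at 3 mm, 9 N at the bottom). Its reading is noisy: judge the press by force. The 18 N that must not be passed are the push and the side forces of turning added up (turning adds about 3 N).
- screw_turn (a joint): Angle of the screw (rad), growing clockwise seen from above, hard stops at -0.35 and 1.1. It starts between -0.3 and 0.05, unlocked. Three lock teeth under the hatch stop the turn at about 0.08, 0.38 and 0.68 unless the screw is kept pressed by more than 3 mm; behind the last one, from 0.92 to 1.1, the screw is home and springs back up when released. Friction of the turn is about 0.012 N m.
- flask: Loose conical glass flask, 72 mm wide, 120 mm high, towards the back; origin at the centre of its underside. To be left alone.
- amber: Loose amber glass bottle, 68 mm wide, 170 mm high, towards the back; origin at the centre of its underside. To be left alone.
- jar: Loose white jar, 64 mm wide, 110 mm high, at the back left; origin at the centre of its underside. To be left alone.
- beaker: Loose glass beaker, 68 mm wide, 80 mm high, at the back right; origin at the centre of its underside. To be left alone.
- cell: Loose battery cell standing between stand and stirrer, 17 mm wide, 46 mm high; origin at the centre of its underside. To be left alone.
- dish: Loose foil-covered dish, 60 mm wide, 18 mm high, nearest the robot; origin at the centre of its underside. To be left alone.
Things that resemble listed ones, but are neither listed nor needed, are in the scene too. What is shaped like the device but green or pink is not meant.

How it is judged:
By the outcome, as a careful person would: the job done as asked, in the order asked, and still so for the second after the job is handed in, with the robot touching nothing.
It also fails if it takes over 72 s, if anything falls off the work surface, if the arm or the gripper's body presses on something with over 40 N, if the wrist force passes 120 N, or if a joint passes its speed limit or range.

### The arm

A 6-joint arm with a two-finger parallel gripper is mounted at the origin on the work surface. World frame = base frame: x ahead of the robot, y to its left, z up, the work surface at z = 0. Lengths are in m, angles in rad, forces in N, time in s.
With the tool pointing down it reaches from about 0.3 to 0.825 m from the base axis. Payload 5.4 kg.
Tool frame: the origin (TCP) lies on the centre line of the jaws, within the pads' length; the fingertips stand 25 mm ahead of it and the grasp point (between the pads) lies 6 mm ahead of it (bot.finger_overhang is the z of the fingertips in the tool frame, in m); z points along the fingers, y is the line along which they close (so a half turn about z gives the same grasp; the last joint's range is limited). The gripper opens to 92 mm and grips with 3 to 60 N. Pads are 20 mm wide; open, the fingers measure 128 mm over their backs; the gripper's body (75 mm by 189 mm) begins 69 mm behind the grasp point.
Start: joints at [-0.21, 0.158, 1.597, -0, 1.386, -0.21], TCP at [0.575, -0, 0.24] pointing down, gripper open.
Joint ranges: [-2.91, 2.91], [-0.94, 2.29], [0.18, 2.7], [-1.29, 4.43], [0.17, 2.64], [-3, 3]. Speed limits (rad/s): [2.57, 2.57, 3.14, 3.14, 3.14, 3.14].

### API

Orientations are given as a 3x3 rotation matrix whose columns are the frame's x, y, z axes.
In Python, from workcell import bot gives the robot as it stands.
- The arm moves only by the shell command python3 -m pendant 'ROWS' [FORCE]. ROWS is JSON, a list of rows, each a list of 3 entries, a list of its own where there are three numbers: the shift along the world's x, y, z in cm, then the turn about the world's z in degrees, then the closure, from 0 (fully open) to 1 (shut). In form: [[[tx, ty, tz], turn, jaw], ...]. A call has exactly 5 rows; each row shifts and turns the commanded pose from where the row before left it; what a row does not reach is not made up. A row lasts 1/8 s, in which the tool goes at most 62.5 mm and 10.7 degrees, less where a joint would pass 70% of its speed; a pose out of reach is approached as far as the arm can. A call with a gripper value outside its range is refused whole. The fingers move at their own pace and stop on an object; FORCE is the grip in N (left out, the last holds). Time passes only in rows, so rows that do not move let the fingers close, or fill a call up. It gives the time, the measured TCP pose, the force, the opening and the grip force at its end, in the units of the state.
- bot.get_state(): the state, without advancing time (a new reading comes with each control period).
- bot.grab_frame(name): name is "scene" or "side" or "wrist"; returns a dict with "image" (480x640x3 uint8, red, green, blue), "vfov" (degrees; the focal length in pixels is half the picture's height over the tangent of half this angle, whatever the lens; pixels are square), "cx", "cy" (the principal point, pixels), "eye" and "attitude" of the camera in the world. Camera axes: x right, y down, z forward; pixel columns grow to the right and rows downward; lengths in m; the calibration is good to about 2 mm. The wrist camera is an equidistant fisheye: a pixel r from the principal point sees the ray r / f radians off the axis. A picture is of the moment at which its call begins. There is no depth.
- bot.finish_job(): hands the job in; it is judged then, once.
Trained networks look in a picture, given as the dict that the camera call returned (one of the last four; its "shot" number tells which), for a name from the list of things; names that differ only in an ending like _2 or _b are one class to them, and where a whole thing is asked for, a point or a joint stands for the part that bears it (a point fixed in the world has none). Each returns a list of dicts, best first, with "confidence" (0 to 1); they miss things now and then, are a little off and sometimes report something else, mostly with a low value. They report only what shows in the picture. A call takes as long as a camera call. They do not tell look-alikes from the thing itself.
- bot.recognise(picture, query): "bbox" ([left, top, right, bottom] in pixels, round what is visible of it).
- bot.trace(picture, query): "mask" (480x640 bool, what is visible of it) and "bbox" ([left, top, right, bottom] in pixels, round what is visible of it).
- bot.pinpoint(picture, query): "point" ([column, row] in pixels: a listed point, or the origin of a listed thing).
The state is a dict: "clock": time; "q": joint angles; "qd": joint speeds; "joint_torque": joint torques, N m; "ee_pos": TCP position; "eef_rot": TCP orientation; "contact_force": force on the tool from outside, world axes, zero at the start; "torque": the same for the moment, N m; "grip_width": finger opening in m; "finger_force": force on a finger pad.
Only numpy, scipy, OpenCV 4.12 (cv2) and the standard library are available. Lean on these libraries where they do the work, as an engineer would, in place of code of your own. Each camera call takes 0.05 s, during which the arm holds its last target. There are 200 camera calls.

## Working session

There is one attempt and no reset: what is moved stays moved. The work goes in short steps, Python scripts to look and compute and a shell command to move; the robot and the scene stay as the last step left them, time stands still between calls to the robot, and variables do not carry over. Pictures are saved under pics/ and viewed, at most 10 in all, crops included, and the job is handed in when it is done.

```bash
ls; mkdir -p pics; cat > h.py <<'E'
import numpy as np, cv2
from workcell import bot
def f_of(p): return 240/np.tan(np.radians(p["vfov"])/2)
def ray(p,uv,fish=False):
    f=f_of(p); d=np.array([uv[0]-p["cx"],uv[1]-p["cy"]])/f
    if fish:
        r=np.hypot(*d); v=np.array([*(d*np.sinc(r/np.pi)),np.cos(r)])
    else: v=np.array([*d,1.])
    v=np.array(p["attitude"])@v
    return np.array(p["eye"]),v/np.linalg.norm(v)
def onz(p,uv,z,fish=False):
    e,v=ray(p,uv,fish); return e+v*(z-e[2])/v[2]
def proj(p,X,fish=False):
    c=np.array(p["attitude"]).T@(np.array(X)-np.array(p["eye"])); f=f_of(p)
    if fish:
        r=np.hypot(c[0],c[1]); th=np.arctan2(r,c[2]); return np.array([p["cx"],p["cy"]])+f*th*c[:2]/max(r,1e-9)
    return np.array([p["cx"],p["cy"]])+f*c[:2]/c[2]
def tri(rs):
    A=sum(np.eye(3)-np.outer(v,v) for e,v in rs); b=sum((np.eye(3)-np.outer(v,v))@e for e,v in rs)
    return np.linalg.solve(A,b)
def save(p,n,box=None,s=1):
    im=p["image"][:,:,::-1]
    if box: im=im[box[1]:box[3],box[0]:box[2]]
    cv2.imwrite(f"pics/{n}.png",cv2.resize(im,None,fx=s,fy=s,interpolation=cv2.INTER_CUBIC))
E
python3 - <<'E'
from h import *
np.set_printoptions(precision=3,suppress=True)
P={n:bot.grab_frame(n) for n in("scene","side","wrist")}
for n,p in P.items():
    print(n,p["eye"],p["vfov"],p["cx"],p["cy"])
    for q in ("driver_grip","nut_grip","stand_hole0","stand_hole1","screw_place","device","stand","cell","driver_bit"):
        print(n,q,[(np.round(d["point"]).tolist(),round(d["confidence"],2)) for d in bot.pinpoint(p,q)][:4])
im=np.hstack([cv2.resize(P[n]["image"],(400,300)) for n in("side","wrist")])
big=np.vstack([im,cv2.resize(P["scene"]["image"],(400,300)).repeat(1,0) if 0 else np.zeros((0,800,3),np.uint8)])
cv2.imwrite("pics/a2.png",big[:,:,::-1]); save(P["scene"],"a1")
print(bot.get_state(), bot.finger_overhang)
E
```

```text
pics
scene [ 1.148 -0.302  0.589] 56.890323506110605 325.79144929897734 234.11932411039916
scene driver_grip [([131.0, 266.0], 0.64), ([180.0, 310.0], 0.5)]
scene nut_grip [([196.0, 261.0], 0.93), ([387.0, 247.0], 0.54)]
scene stand_hole0 [([138.0, 288.0], 0.81), ([197.0, 278.0], 0.64), ([194.0, 415.0], 0.54), ([181.0, 309.0], 0.25)]
scene stand_hole1 [([138.0, 288.0], 0.81), ([197.0, 278.0], 0.64), ([194.0, 415.0], 0.54), ([181.0, 309.0], 0.25)]
scene screw_place [([405.0, 166.0], 0.89), ([396.0, 236.0], 0.87), ([314.0, 196.0], 0.86)]
scene device [([391.0, 250.0], 0.96), ([394.0, 179.0], 0.79), ([312.0, 208.0], 0.62)]
scene stand [([180.0, 308.0], 0.84)]
scene cell [([287.0, 286.0], 0.69), ([318.0, 377.0], 0.16)]
scene driver_bit []
side [0.484 0.959 0.59 ] 55.49267913207025 320.5347880388174 237.65418184612588
side driver_grip [([341.0, 181.0], 0.54), ([332.0, 204.0], 0.41), ([334.0, 218.0], 0.38)]
side nut_grip [([334.0, 190.0], 0.75)]
side stand_hole0 [([332.0, 203.0], 0.86), ([337.0, 189.0], 0.81)]
side stand_hole1 [([332.0, 203.0], 0.86), ([337.0, 189.0], 0.81)]
side screw_pla
[... 540 characters left out ...]
ce [([87.0, 78.0], 0.63)]
wrist device [([94.0, 77.0], 0.71)]
wrist stand [([270.0, 383.0], 0.58)]
wrist cell [([296.0, 224.0], 0.78), ([468.0, 114.0], 0.4)]
wrist driver_bit [([464.0, 25.0], 0.69)]
{'clock': 1.5, 'q': array([-0.21 ,  0.158,  1.597,  0.   ,  1.386, -0.21 ]), 'qd': array([-0.001,  0.001, -0.001,  0.001, -0.001,  0.001]), 'joint_torque': array([  0.   , -38.557, -32.236,   0.07 ,   0.031,   0.   ]), 'ee_pos': array([ 0.575, -0.   ,  0.24 ]), 'eef_rot': array([[ 0.,  1., -0.],
       [ 1., -0.,  0.],
       [ 0., -0., -1.]]), 'contact_force': array([-0.497, -0.552,  0.182]), 'torque': array([-0.05 , -0.007, -0.027]), 'finger_force': 0.0, 'grip_width': 0.09200158973106669} 0.025
```

View pics/a1.png

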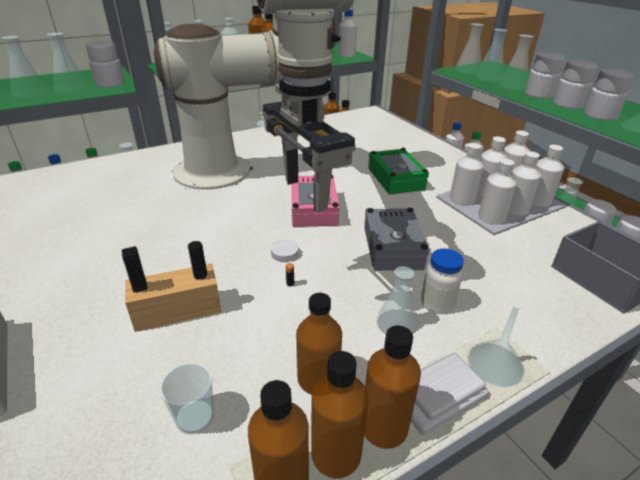

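View pics/a2.png

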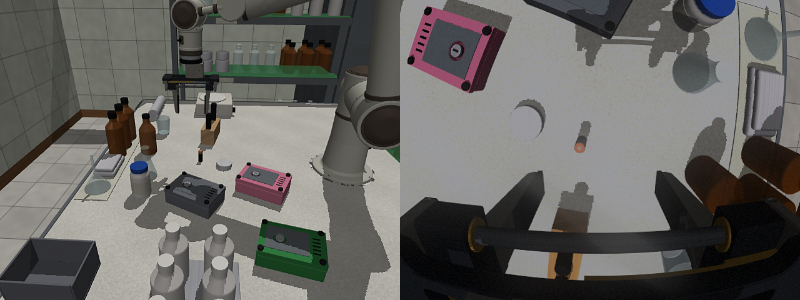

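The three stirrer-shaped things in the scene picture are grey at (396,236), green at (405,166) and pink at (314,196). The grey one is meant. Of the two handles, (133,268) looks square and wider, and (197,261) looks like the nut driver. I'll confirm both in an enlarged crop.

```bash
python3 - <<'E'
from h import *
np.set_printoptions(precision=4,suppress=True)
A=bot.grab_frame("scene");B=bot.grab_frame("side")
pairs={"holeNear(138,288)":((138,288),(332,203)),"other":((138,288),(337,189)),"h2a":((197,278),(332,203)),"h2b":((197,278),(337,189)),"screw":((396,236),(411,272)),"dev":((391,250),(423,303)),"cell":((287,286),(315,258))}
for k,(a,b) in pairs.items(): 
    X=tri([ray(A,a),ray(B,b)]); print(k,X, proj(A,X)-a, proj(B,X)-b)
for q in ("stand_hole0","screw_place","device","cell","driver_grip","nut_grip","flask","jar","dish","amber"):
  for n,p in(("A",A),("B",B)): print(q,n,[(np.round(d["point"],1),round(d["confidence"],2)) for d in bot.pinpoint(p,q)][:4])
print([(np.array(d["bbox"]).round(),round(d["confidence"],2)) for d in bot.recognise(A,"driver")+bot.recognise(A,"nut_driver")])
a=cv2.resize(A["image"][225:345,105:235],None,fx=3.05,fy=3.75*1.33/1.33,interpolation=cv2.INTER_CUBIC)
a=cv2.resize(A["image"][230:340,110:230],(400,367),interpolation=cv2.INTER_CUBIC)
b=cv2.resize(A["image"][190:300,340:460],(400,367),interpolation=cv2.INTER_CUBIC)
cv2.imwrite("pics/b1.png",np.hstack([a,b])[:,:,::-1])
E
```

```text
holeNear(138,288) [ 0.5115 -0.2785  0.054 ] [8.0515 9.7372] [ 4.4971 -5.7897]
other [ 0.5102 -0.2859  0.0777] [0.3211 0.4159] [ 0.186  -0.2367]
h2a [ 0.5228 -0.1911  0.0727] [-0.6248 -0.7939] [-0.4247  0.4867]
h2b [ 0.5222 -0.1989  0.0956] [-7.1279 -9.6641] [-4.9907  5.6938]
screw [0.4342 0.2441 0.0594] [-26.1649 -35.1035] [-42.6112  31.9593]
dev [ 0.4082  0.2546 -0.003 ] [-25.6132 -33.1653] [-42.8282  30.4019]
cell [ 0.5529 -0.0267 -0.0008] [1.8935 1.972 ] [ 1.6089 -1.4073]
stand_hole0 A [(array([198. , 276.7]), 0.88), (array([140., 287.]), 0.82)]
stand_hole0 B [(array([338.8, 189.4]), 0.95), (array([332.6, 202.7]), 0.83), (array([344.2, 181.5]), 0.72)]
screw_place A [(array([404.5, 165.2]), 0.86), (array([396.8, 232.5]), 0.84), (array([314.9, 196.6]), 0.8)]
screw_place B [(array([409. , 275.3]), 0.79), (array([443.9, 378. ]), 0.75), (array([298.8, 292.7]), 0.74)]
device A [(array([388.2, 246.7]), 0.93), (array([311.6, 209.3]), 0.86), (array([391.5, 180.5]), 0.78)]
device B [(array([309.1, 319.5]), 0.74), (array([422. , 303.8]), 0.55)]
cell A [(array([290.2, 286.5]), 0.73)]
cell B []
driver_grip A [(array([132.4, 268.9]), 0.95)]
driver_grip B [(array([343.7, 177.3]), 0.71)]
nut_grip A [(array([196.7, 259.6]), 0.93), (array([394.1, 325.3]), 0.19)]
nut_grip B [(array([312.4, 322.9]), 0.69), (array([332.4, 192.8]), 0.61)]
flask A [(array([394.7, 323. ]), 0.64)]
flask B [(array([235. , 282.5]), 0.63), (array([337.3, 191.9]), 0.62)]
jar A [(array([437.8, 302.5]), 0.86), (array([318.8, 375.6]), 0.44)]
jar B [(array([226.2, 306.4]), 0.87)]
dish A [(array([282.2, 255.9]), 0.81)]
dish B [(array([354.7, 262.2]), 0.58), (array([332.2, 192.4]), 0.26)]
amber A [(array([318. , 374.7]), 0.55)]
amber B [(array([236.2, 243.1]), 0.94), (array([300.3, 290.9]), 0.25)]
[(array([187., 239., 206., 279.]), 0.77)]
```

View pics/b1.png

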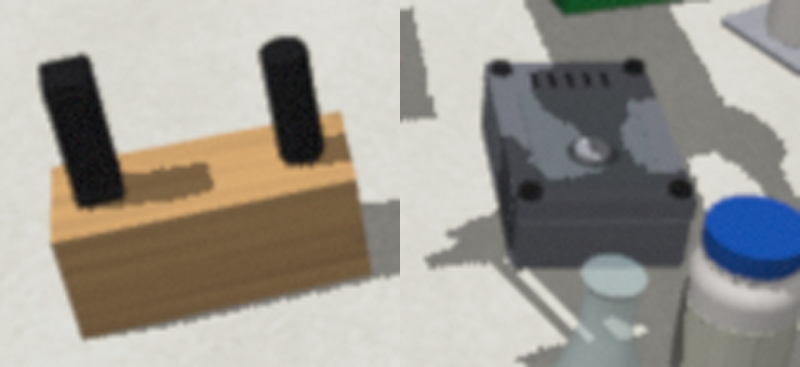

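The crop confirms it. The left handle at (133,268) is square and flat-topped, so it is the screwdriver. The right one at (197,260) is round, the nut driver. The grey stirrer's screw is at scene (397,233) and side (299,293).

```bash
python3 - <<'E'
from h import *
np.set_printoptions(precision=4,suppress=True)
A=bot.grab_frame("scene");B=bot.grab_frame("side");W=bot.grab_frame("wrist")
print(W["attitude"],W["eye"])
for k,(a,b) in {"drv hole":((139,287.5),(338,189.4)),"nut hole":((197.5,277.5),(332.4,203)),"drv grip":((132.4,268.9),(342.5,179)),"screw":((396.8,232.5),(299.5,292.7)),"devorg":((389,248),(309.5,320)),"cell":((289,286),(315,258))}.items():
    X=tri([ray(A,a),ray(B,b)]); print(k,X, proj(A,X)-a, proj(B,X)-b)
# feet tops in scene (z=.06): from crop
s=120/400
for c in ((500,67),(634,66),(681,188),(529,190)): print("foot",onz(A,(340+(c[0]-400)*s,190+c[1]*s),0.06))
E
python3 -m pendant '[[[-2,-6,1],0,0],[[-2,-6,1],0,0],[[-1,-6,1],0,0],[[-1,-6,1],0,0],[[0,-6,1],0,0]]'
```

```text
[[ 1.     -0.     -0.    ]
 [-0.     -0.9591 -0.2831]
 [-0.      0.2831 -0.9591]] [0.5746 0.0814 0.3844]
drv hole [ 0.5076 -0.2844  0.0767] [0.1098 0.1426] [ 0.0641 -0.0814]
nut hole [ 0.5218 -0.1901  0.073 ] [-0.7189 -0.9147] [-0.4901  0.5617]
drv grip [ 0.4952 -0.2856  0.109 ] [0.1247 0.1686] [ 0.0709 -0.097 ]
screw [0.5699 0.2182 0.0612] [-0.0006 -0.0005] [-0.0007  0.0005]
devorg [0.5476 0.2248 0.0012] [0.9828 0.8194] [ 1.1358 -0.8038]
cell [ 0.5537 -0.0237 -0.0001] [1.4115 1.4701] [ 1.2059 -1.0482]
foot [0.4686 0.2205 0.06  ]
foot [0.5111 0.3019 0.06  ]
foot [0.6344 0.2381 0.06  ]
foot [0.5918 0.156  0.06  ]
clock: 3.48
ee_pos: [0.5153, -0.299, 0.2898]
eef_rot: [[0.0, 1.0, 0.001], [1.0, -0.0, -0.0], [-0.0, 0.001, -1.0]]
contact_force: [0.3, -0.1, -0.4]
grip_width: 0.0921
finger_force: 0.0
```

```bash
python3 - <<'E'
from h import *
np.set_printoptions(precision=4,suppress=True)
W=bot.grab_frame("wrist"); print(W["eye"],W["attitude"])
for q in ("driver_grip","stand_hole0"):
    for d in bot.pinpoint(W,q): print(q,d["point"],d["confidence"],onz(W,d["point"],.11 if q[0]=="d" else .07,True))
for X in ((.508,-.285,.15),(.522,-.19,.15),(.508,-.285,.07)): print(proj(W,X,True))
save(W,"c1",(160,180,480,480),2); np.save("c1.npy",W["image"])
E
```

```text
[ 0.5148 -0.2176  0.4346] [[ 1.     -0.0006  0.0004]
 [-0.0005 -0.959  -0.2834]
 [ 0.0006  0.2834 -0.959 ]]
driver_grip [300.3, 202.9] 0.78 [ 0.4983 -0.2832  0.11  ]
stand_hole0 [324.6, 93.2] 0.9 [ 0.5204 -0.1826  0.07  ]
stand_hole0 [306.9, 195.0] 0.55 [ 0.5029 -0.2833  0.07  ]
[310.173  215.1837]
[328.3342  92.8547]
[311.99  196.693]
```

View pics/c1.png

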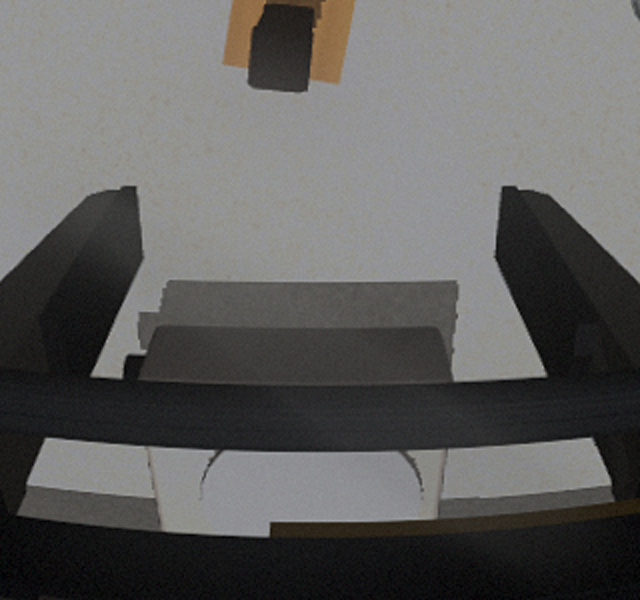

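```bash
cat > fit.py <<'E'
from h import *
from scipy.optimize import minimize
def box(x,y,yaw,hw,z0,z1):
    c,s=np.cos(yaw),np.sin(yaw)
    return [(x+c*a*hw[0]-s*b*hw[1],y+s*a*hw[0]+c*b*hw[1],z) for a in(-1,1) for b in(-1,1) for z in(z0,z1)]
def render(p,X,fish,S=8):
    h=cv2.convexHull(np.array([proj(p,v,fish) for v in X],np.float32))
    m=np.zeros((480,640),np.float32)
    im=np.zeros((480,640),np.uint8)
    cv2.fillPoly(im,[np.round(h*256).astype(np.int32)],255,lineType=cv2.LINE_AA,shift=8)
    return im/255.
E
python3 - <<'E'
from fit import *
np.set_printoptions(precision=4,suppress=True)
W=bot.grab_frame("wrist"); im=W["image"].astype(float)
hsv=cv2.cvtColor(W["image"],cv2.COLOR_RGB2HSV)
roi=(slice(60,240),slice(240,360))
stand=(hsv[...,1]>90)
v=im.max(2)
print("v hand",v[205,300],"wood",im[200,275],im[150,300],"table",im[235,300])
dark=(im.max(2)<75)&(hsv[...,1]<110); 
def cost(q):
    m=render(W,box(q[0],q[1],q[2],(.012,.012),.07,.15),True)
    r=np.s_[192:240,265:335]
    return np.abs(m[r]-dark[r]).sum()
best=min((minimize(cost,(x,y,yw),method="Nelder-Mead",options=dict(initial_simplex=[(x,y,yw),(x+.004,y,yw),(x,y+.004,yw),(x,y,yw+.1)])) for x in(.5,.505,.51) for y in(-.283,-.288) for yw in(-.25,-.1,.1)),key=lambda r:r.fun)
print(best.x,np.degrees(best.x[2]),best.fun,dark[192:240,265:335].sum())
out=W["image"].copy(); m=render(W,box(*best.x,(.012,.012),.07,.15),True)>.5
sh=np.clip(im*2,0,255).astype(np.uint8); e=cv2.morphologyEx(m.astype(np.uint8),cv2.MORPH_GRADIENT,np.ones((2,2)))>0
a=sh[80:240,230:390].copy(); b=a.copy(); b[e[80:240,230:390]]=(255,0,0)
cv2.imwrite("pics/d1.png",cv2.resize(np.hstack([a,b]),(800,400),interpolation=cv2.INTER_NEAREST)[:,:,::-1])
E
```

```text
v hand 47.0 wood [147. 112.  77.] [148. 115.  73.] table [148. 144. 145.]
[ 0.4998 -0.2799 -0.0984] -5.640660624336688 74.4078431372549 966
```

View pics/d1.png

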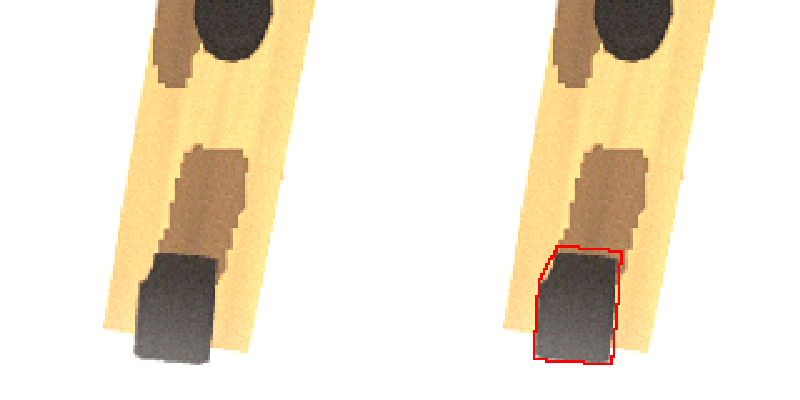

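```bash
python3 - <<'E'
from fit import *
np.set_printoptions(precision=4,suppress=True)
W=bot.grab_frame("wrist"); im=W["image"].astype(float); hsv=cv2.cvtColor(W["image"],cv2.COLOR_RGB2HSV)
dark=(im.max(2)<90)&(hsv[...,1]<90)
wood=(hsv[...,1]>80)&(im.max(2)>50)
n,l,st,c=cv2.connectedComponentsWithStats(dark.astype(np.uint8)); dark=l==l[205,300]
def run(cost,starts,d):
    R=[]
    for s in starts:
        s=np.array(s); R.append(minimize(cost,s,method="Nelder-Mead",options=dict(initial_simplex=np.vstack([s]+[s+np.eye(len(s))[i]*d[i] for i in range(len(s))]),xatol=1e-5)))
    return min(R,key=lambda r:r.fun)
r=np.s_[170:240,265:335]
for hw in (.0115,.012):
  b=run(lambda q:np.abs(render(W,box(*q,(hw,hw),.07,.15),True)[r]-dark[r]).sum(),[(x,y,w) for x in(.5,.505) for y in(-.28,-.286) for w in(-.2,-.05,.1)],(.004,.004,.1))
  print(b.x,np.degrees(b.x[2]),b.fun,dark[r].sum())
obj=wood|dark|(im.max(2)<90)
r2=np.s_[30:240,230:380]; ob=wood[r2]
ob=cv2.morphologyEx((wood|dark).astype(np.uint8),cv2.MORPH_CLOSE,np.ones((3,3)))[30:212,230:380]
st=run(lambda q:np.abs(render(W,box(*q,(.03,.075),0.0,.07),True)[30:212,230:380]-ob).sum(),[(.513,-.235,w) for w in(-.1,-.17,-.22)],(.005,.005,.05))
print("stand",st.x,np.degrees(st.x[2]),st.fun,ob.sum())
x,y,w=st.x
for s in(1,-1): print(x-s*.05*np.sin(w),y+s*.05*np.cos(w))
E
```

```text
[ 0.4996 -0.2817 -0.0938] -5.372738676333266 88.47058823529412 1251
[ 0.4997 -0.2806 -0.1363] -7.810320877332142 160.83529411764707 1251
stand [ 0.5088 -0.2325 -0.1816] -10.406149266257303 1047.0156862745098 7921
0.5178636671118548 -0.18336012696498155
0.4998011965156042 -0.2817153360591601
```

```bash
python3 -m pendant '[[[-1.5,1.75,-2],-5.5,0],[[0,0,-4.4],0,0],[[0,0,-4],0,0],[[0,0,-4],0,0],[[0,0,-3],0,0]]' 25
python3 -m pendant '[[[0,0,0],0,0.3],[[0,0,0],0,0.6],[[0,0,0],0,1],[[0,0,0],0,1],[[0,0,0],0,1]]' 25
```

```text
clock: 4.35
ee_pos: [0.5006, -0.277, 0.1131]
eef_rot: [[0.093, 0.996, -0.002], [0.996, -0.093, 0.002], [0.002, -0.002, -1.0]]
contact_force: [0.6, -0.1, 0.7]
grip_width: 0.0919
finger_force: 0.0
clock: 4.97
ee_pos: [0.5012, -0.2799, 0.1157]
eef_rot: [[0.096, 0.995, 0.001], [0.995, -0.096, -0.001], [-0.001, 0.001, -1.0]]
contact_force: [0.0, -0.1, -0.4]
grip_width: 0.0442
finger_force: 0.0
```

```bash
python3 -m pendant '[[[0,0,0],0,1],[[0,0,0],0,1],[[0,0,0],0,1],[[0,0,0],0,1],[[0,0,0],0,1]]' 40
```

```text
clock: 5.6
ee_pos: [0.5009, -0.2797, 0.1151]
eef_rot: [[0.096, 0.995, -0.0], [0.995, -0.096, 0.0], [-0.0, -0.0, -1.0]]
contact_force: [-1.2, -0.7, 0.1]
grip_width: 0.0239
finger_force: 40.0
```

```bash
python3 -m pendant '[[[0,0,1.5],0,1],[[0,0,3],0,1],[[0,0,4],0,1],[[0,0,4],0,1],[[0,2,0.5],0,1]]'
python3 -m pendant '[[[1.4,6,0],0,1],[[1.5,6,0],0,1],[[1.5,6,0],0,1],[[1.5,6,0],0,1],[[1.5,6,0],0,1]]'
python3 -m pendant '[[[0,4,0],0,1],[[0,4,0],0,1],[[0,2,0],0,1],[[0,0,0],0,1],[[0,0,0],0,1]]'
python3 - <<'E'
from h import *
np.set_printoptions(precision=4,suppress=True)
P={n:bot.grab_frame(n) for n in("scene","side","wrist")}
import pickle; pickle.dump(P,open("P1.pkl","wb"))
s=bot.get_state(); print(s["ee_pos"],s["contact_force"],s["torque"],s["grip_width"],s["q"])
X0=s["ee_pos"]+s["eef_rot"]@np.array([0,0,.006+.102])
for n,p in P.items():
    print(n,"pred bit",proj(p,X0,n=="wrist"))
    for q in ("driver_bit","screw_place"): print(n,q,[(np.round(d["point"],1),round(d["confidence"],2)) for d in bot.pinpoint(p,q)][:4])
def crop(p,c,h,fx): 
    c=np.round(c).astype(int); a=max(0,c[1]-h); b=max(0,c[0]-h); return cv2.resize(p["image"][a:a+2*h,b:b+2*h],(fx,fx),interpolation=cv2.INTER_CUBIC)
W=P["wrist"]
w=crop(W,proj(W,(.573,.217,.058),True),40,266); 
im=np.hstack([crop(P["scene"],proj(P["scene"],X0),25,266),crop(P["side"],proj(P["side"],X0),25,266),w]); print(W["eye"],proj(W,(.573,.217,.058),True))
im=np.vstack([im,cv2.resize(W["image"],(400,300)).copy() if 0 else im[:0]])
cv2.imwrite("pics/e1.png",np.clip(im.astype(float)*1.4,0,255).astype(np.uint8)[:,:,::-1])
E
```

```text
clock: 6.22
ee_pos: [0.5025, -0.2611, 0.2496]
eef_rot: [[0.097, 0.995, 0.006], [0.995, -0.097, -0.005], [-0.004, 0.007, -1.0]]
contact_force: [0.2, 0.3, -1.7]
grip_width: 0.0238
finger_force: 40.0
clock: 6.85
ee_pos: [0.5739, 0.0435, 0.2438]
eef_rot: [[0.095, 0.995, -0.002], [0.995, -0.095, 0.001], [0.0, -0.002, -1.0]]
contact_force: [1.7, -0.2, -1.5]
grip_width: 0.0238
finger_force: 40.0
clock: 7.48
ee_pos: [0.5749, 0.1392, 0.2448]
eef_rot: [[0.097, 0.995, -0.001], [0.995, -0.097, -0.001], [-0.001, -0.0, -1.0]]
contact_force: [0.4, 0.6, -1.8]
grip_width: 0.0239
finger_force: 40.0
[0.5751 0.1391 0.2451] [-0.3154 -0.6975 -1.4622] [-0.0277  0.0265 -0.0131] 0.02396345277628833 [ 0.0334  0.1975  1.5416 -0.0002  1.4025  0.1312]
scene pred bit [369.9241 212.6571]
scene driver_bit [(array([350.8, 212. ]), 0.63), (array([199.5, 259.1]), 0.63), (array([288.5, 283.7]), 0.6)]
scene screw_place [(array([397.2, 233.8]), 0.88), (array([315.3, 197.3]), 0.76), (array([405.2, 165. ]), 0.62), (array([287.5, 284.9]), 0.62)]
side pred bit [300.1703 239.9836]
side driver_bit [(array([302.6, 227.5]), 0.66)]
side screw_place [(array([446.2, 383.6]), 0.94), (array([299.4, 290.6]), 0.64), (array([408.6, 275.3]), 0.61), (array([315.7, 258.2]), 0.35)]
wrist pred bit [319.8141 244.5024]
wrist driver_bit [(array([316., 302.]), 0.83), (array([298.2, 452.4]), 0.61)]
wrist screw_place [(array([100. , 236.3]), 0.94), (array([306.7, 133.9]), 0.74)]
[0.5825 0.2201 0.3898] [308.6677 133.2563]
```

View pics/e1.png

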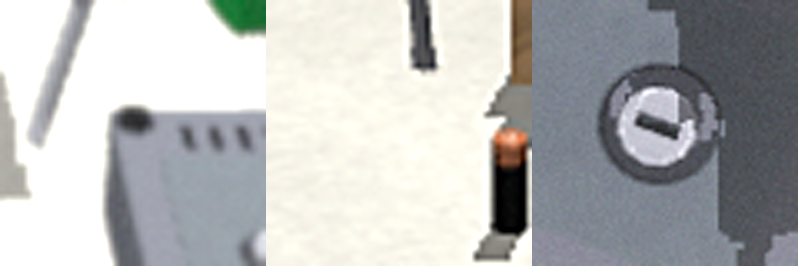

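The slot shows clearly in the wrist crop (right panel, centre near (657,127)). In the scene crop, though, the shank leans, with the tip at about scene (352,215) and side (305,228), so the tool has pivoted in the grip. I'll measure the lean.

```bash
python3 - <<'E'
from h import *
import pickle
np.set_printoptions(precision=4,suppress=True)
P=pickle.load(open("P1.pkl","rb")); A,B,W=P["scene"],P["side"],P["wrist"]
ra,rb,rw=ray(A,(352,215)),ray(B,(305,228)),ray(W,(316,302),True)
for rs in((ra,rb),(ra,rw),(rb,rw),(ra,rb,rw)): print("bit",tri(rs))
X=tri((ra,rb)); print(proj(W,X,True),proj(A,X),proj(B,X))
a=cv2.resize(A["image"][120:240,310:410],(333,400),interpolation=cv2.INTER_CUBIC)
b=cv2.resize(B["image"][110:250,260:360],(286,400),interpolation=cv2.INTER_CUBIC)
c=cv2.resize(W["image"][230:430,270:370],(180,400),interpolation=cv2.INTER_CUBIC)
cv2.imwrite("pics/f1.png",np.clip(np.hstack([a,b,c])*1.7,0,255).astype(np.uint8)[:,:,::-1])
E
```

```text
bit [0.5702 0.0993 0.143 ]
bit [0.5699 0.0986 0.1427]
bit [0.5685 0.0971 0.1436]
bit [0.5696 0.0984 0.1433]
[318.4796 298.6142] [351.2478 214.1751] [304.2718 228.6601]
```

View pics/f1.png

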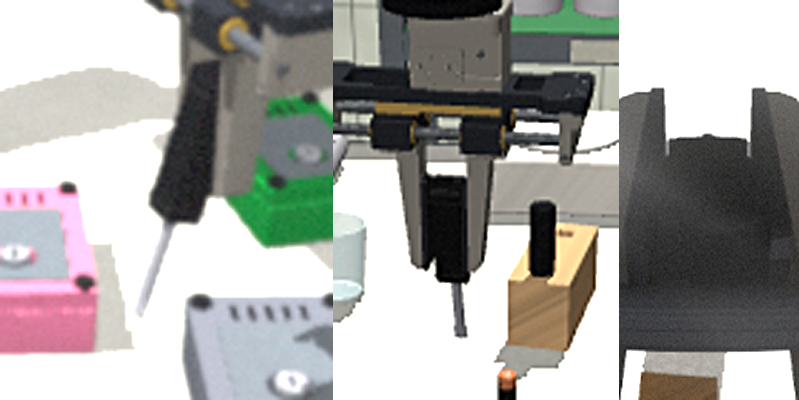

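```bash
python3 -m pendant '[[[0,-2,0],-9.4,1],[[0.2,-4,0],-9.4,1],[[0.2,-5,0],-9.4,1],[[0.2,-5,0],-9.4,1],[[0.2,-5,0],-9.4,1]]' 40
python3 -m pendant '[[[0.2,-5,0],-9.4,1],[[0.2,-5,0],-9.4,1],[[0.2,-4,0],-9.4,1],[[0.2,-3.2,0],-9.4,1],[[0,-2,0],-9.4,1]]'
python3 -m pendant '[[[0,0,0],0,1],[[0,0,0],0,1],[[0,0,0],0,1],[[0,0,0],0,1],[[0,0,0],0,1]]'
python3 - <<'E'
from h import *
import pickle
np.set_printoptions(precision=4,suppress=True)
P={n:bot.grab_frame(n) for n in("scene","side")}
s=bot.get_state(); print(s["ee_pos"],s["contact_force"],s["q"])
t=s["ee_pos"]; X=t+np.array([-.04*.983,.04*.18,-.102])
for n,p in P.items(): print(n,proj(p,X),[(np.round(d["point"],1),round(d["confidence"],2)) for d in bot.pinpoint(p,"driver_bit")][:4])
cs=[]
for n in P:
    c=np.round(proj(P[n],X)).astype(int); print(n,c); cs.append(cv2.resize(P[n]["image"][c[1]-40:c[1]+40,c[0]-40:c[0]+40],(400,400),interpolation=cv2.INTER_CUBIC))
cv2.imwrite("pics/g1.png",np.clip(np.hstack(cs)*1.2,0,255).astype(np.uint8)[:,:,::-1])
E
```

```text
clock: 8.55
ee_pos: [0.5829, -0.0712, 0.2453]
eef_rot: [[0.797, 0.605, 0.0], [0.605, -0.797, -0.0], [0.0, 0.0, -1.0]]
contact_force: [-0.4, 0.8, -0.2]
grip_width: 0.0242
finger_force: 40.0
clock: 9.18
ee_pos: [0.5907, -0.2635, 0.2449]
eef_rot: [[0.985, -0.172, -0.0], [-0.172, -0.985, -0.0], [-0.0, 0.0, -1.0]]
contact_force: [0.2, 0.9, -0.8]
grip_width: 0.0238
finger_force: 40.0
clock: 9.8
ee_pos: [0.591, -0.2612, 0.2452]
eef_rot: [[0.986, -0.164, 0.0], [-0.164, -0.986, -0.0], [0.0, 0.0, -1.0]]
contact_force: [-0.9, 0.6, -1.1]
grip_width: 0.0237
finger_force: 40.0
[ 0.591  -0.2615  0.2452] [ 0.3587  0.9255 -0.0333] [-0.6032  0.3373  1.3735  0.      1.4307  1.133 ]
scene [155.4384 266.2677] [(array([156.7, 263.4]), 0.96)]
side [322.5499 171.0128] [(array([321.3, 169.9]), 0.7)]
scene [155 266]
side [323 171]
```

View pics/g1.png

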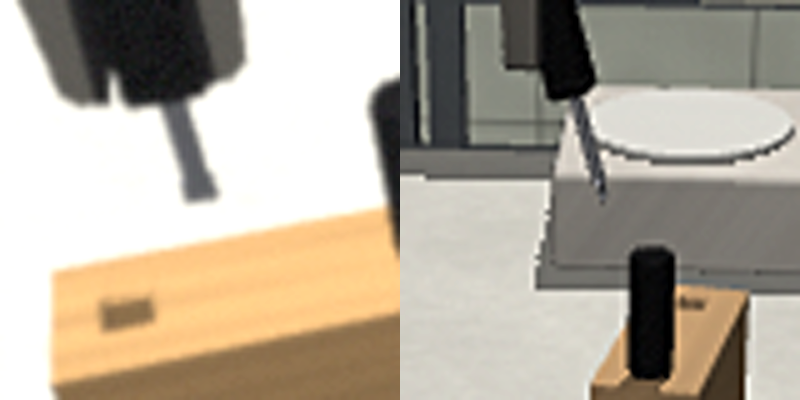

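The left (scene) crop shows the blade wide at (200,196) and the right (side) crop shows it thin at (603,197), so the blade's width runs along the jaws' closing line. The tip leans about 40 mm towards the stand. I'll straighten it by pressing the tip against the stand's side face.

```bash
python3 -m pendant '[[[0,0,-2],0,1],[[0,0,-3],0,1],[[0,0,-3],0,1],[[0,0,-1.8],0,1],[[0,0,0],0,1]]' 
python3 -m pendant '[[[-0.6,0.1,0],0,1],[[-0.6,0.1,0],0,1],[[-0.6,0.1,0],0,1],[[-0.6,0.1,0],0,1],[[0,0,0],0,1]]' 
python3 -m pendant '[[[-0.6,0.1,0],0,1],[[-0.6,0.1,0],0,1],[[-0.6,0.1,0],0,1],[[0,0,0],0,1],[[0,0,0],0,1]]'
```

```text
clock: 10.62
ee_pos: [0.5898, -0.2609, 0.1447]
eef_rot: [[0.986, -0.165, -0.003], [-0.165, -0.986, 0.002], [-0.004, -0.002, -1.0]]
contact_force: [-0.2, -0.2, -0.4]
grip_width: 0.0238
finger_force: 40.0
clock: 11.25
ee_pos: [0.5703, -0.2587, 0.1506]
eef_rot: [[0.986, -0.166, 0.011], [-0.166, -0.986, -0.004], [0.011, 0.002, -1.0]]
contact_force: [7.6, 0.5, 1.9]
grip_width: 0.0242
finger_force: 40.0
clock: 11.88
ee_pos: [0.5531, -0.2566, 0.1515]
eef_rot: [[0.986, -0.166, 0.013], [-0.165, -0.986, -0.006], [0.013, 0.004, -1.0]]
contact_force: [8.2, -1.3, 4.0]
grip_width: 0.0241
finger_force: 40.0
```

```bash
python3 -m pendant '[[[-0.5,0.1,0],0,1],[[-0.5,0.1,0],0,1],[[-0.4,0.1,0],0,1],[[0,0,0],0,1],[[0,0,0],0,1]]'
python3 -m pendant '[[[1,-0.2,0],0,1],[[1,-0.2,0],0,1],[[1,-0.2,0],0,1],[[0,0,0],0,1],[[0,0,0],0,1]]'
cat > axis.py <<'E'
# triangulate bit and shank top from scene+side masks near nominal tool axis
from h import *
np.set_printoptions(precision=4,suppress=True)
def go(name):
    P={n:bot.grab_frame(n) for n in("scene","side")}
    s=bot.get_state(); R=s["eef_rot"]; t=s["ee_pos"]; X=t+R@np.array([0,0,.108]); cs=[]
    print(t,s["contact_force"],s["grip_width"])
    for n,p in P.items():
        print(n,"pred",proj(p,X),[(np.round(d["point"],1),round(d["confidence"],2)) for d in bot.pinpoint(p,"driver_bit")][:2])
        c=np.round(proj(p,X)).astype(int)-[0,15]; print("crop origin",c-40)
        im=cv2.resize(p["image"][c[1]-40:c[1]+40,c[0]-40:c[0]+40],(400,400),interpolation=cv2.INTER_CUBIC)
        a,b=[tuple(int(v) for v in ((proj(p,t+R@np.array([0,0,z]))-(c-40)+.5)*5)) for z in(.046,.108)]
        cv2.line(im,a,b,(255,0,0),1); cs.append(im)
    cv2.imwrite(f"pics/{name}.png",np.clip(np.hstack(cs)*1.2,0,255).astype(np.uint8)[:,:,::-1])
E
python3 -c "import axis;axis.go('i1')"
```

```text
clock: 12.5
ee_pos: [0.5395, -0.2542, 0.1519]
eef_rot: [[0.986, -0.166, 0.014], [-0.166, -0.986, -0.007], [0.015, 0.005, -1.0]]
contact_force: [8.2, -2.5, 4.9]
grip_width: 0.0238
finger_force: 40.0
clock: 13.12
ee_pos: [0.5647, -0.2574, 0.1467]
eef_rot: [[0.986, -0.165, -0.001], [-0.165, -0.986, 0.001], [-0.001, -0.0, -1.0]]
contact_force: [0.4, -0.1, -1.7]
grip_width: 0.0236
finger_force: 40.0
[ 0.5646 -0.2575  0.1469] [-0.9511 -0.8135 -0.0322] 0.023624211624450824
scene pred [167.7735 319.2671] [(array([169.2, 314.1]), 0.7)]
crop origin [128 264]
side pred [318.0465 204.342 ] [(array([298. , 293.9]), 0.67), (array([317.7, 199.8]), 0.43)]
crop origin [278 149]
```

View pics/i1.png

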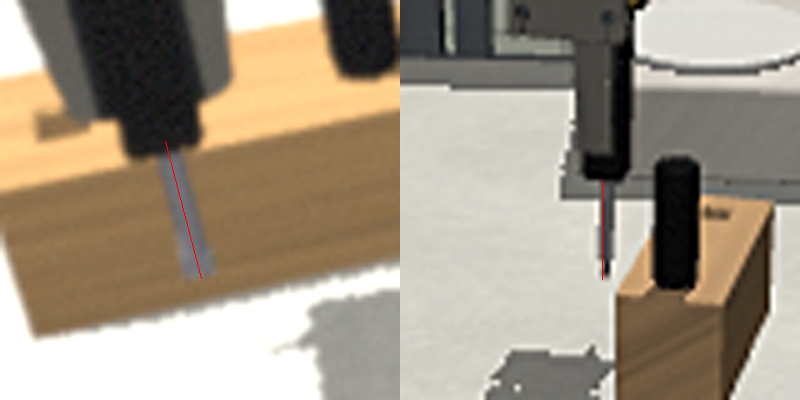

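The scene crop (tip at (196,275)) and the side crop (tip at (604,275)) both match the drawn axis within 1 px, so the tool is straight again. I'll grip harder and carry it to the screw, turning the blade towards the slot.

```bash
python3 - <<'E'
from h import *
import pickle
np.set_printoptions(precision=4,suppress=True)
P=pickle.load(open("P1.pkl","rb")); A,B,W=P["scene"],P["side"],P["wrist"]
g=W["image"][113:153,287:327].astype(int).max(2)
print(onz(W,(306.6,131.2),.058,True),tri([ray(W,(306.6,131.2),True),ray(A,(397,233)),ray(B,(299.5,291.5))]))
for r in g[8:30,6:34]: print(*["%3d"%v for v in r])
E
python3 -m pendant '[[[0,0,2],0,1],[[0,0,3],0,1],[[0,0,3],0,1],[[0,0,1],0,1],[[0,1,0],3.6,1]]' 60
python3 -m pendant '[[[0.1,3,0],6.8,1],[[0.1,5,0],6.8,1],[[0.1,5,0],6.8,1],[[0.1,5,0],6.8,1],[[0.1,5,0],6.8,1]]'
python3 -m pendant '[[[0.1,5,0],6.8,1],[[0.1,5,0],6.8,1],[[0.1,5,0],6.8,1],[[0.1,4,0],6.8,1],[[0,2.4,0],6.8,1]]'
python3 -m pendant '[[[0,2,0],0,1],[[0,0,0],0,1],[[0,0,0],0,1],[[0,0,0],0,1],[[0,0,0],0,1]]'
```

```text
[0.5714 0.219  0.058 ] [0.571  0.2178 0.0622]
 90 112 105 105  63  75  98 132 146 179 177 158 154 155 151 156 163 161 162 171  89  56  57  59  62  58  83 116
107 108 108 110  53 131 145 149 171 166 152 148 150 156 152 152 150 158 159 167 103  97  70  65  63  57  86 108
112 107 106 106  81 151 150 154 169 161 152 148 146 148 150 154 152 154 154 161  85  89 100  70  57  63  87 109
109 108 104  97 137 148 150 155 163 153 152 151 157 152 153 149 146 152 152 161  94  81  93  83  65  60  87 110
116 108 111 119 147 149 157 168 157 150 147 151 149 149 156 152 152 151 151 155  87  86  87  89  66  54  86 115
108 103  96 141 150 156 154 134 112 121 138 150 149 151 150 150 148 153 154 156  86  82  81  89  73  58  64  86
111 107 112 162 150 151 158 131  79  71  90 119 138 152 150 150 150 149 153 157  93  81  83  82  86  69  54  85
 78  82 125 171 161 155 161  94  49  51  59  69  84 104 119 134 153 154 147 156  88  83  84  79  82  79  64  85
 58  80 137 162 157 160 133  55  32  55  66  60  64  64  73  73 101 136 152 151  84  82 136 172 127  71  60  81
 57  85 140 157 152 158 134  66  34  38  42  4
[... 1481 characters left out ...]
, 0.002], [-0.102, -0.995, -0.002], [0.002, 0.001, -1.0]]
contact_force: [-0.5, -0.8, -0.4]
grip_width: 0.0236
finger_force: 60.0
clock: 14.58
ee_pos: [0.5695, -0.016, 0.2369]
eef_rot: [[0.88, 0.474, -0.0], [0.474, -0.88, 0.0], [-0.0, -0.0, -1.0]]
contact_force: [0.3, -0.3, 0.8]
grip_width: 0.024
finger_force: 60.0
clock: 15.2
ee_pos: [0.5733, 0.1984, 0.2368]
eef_rot: [[0.463, 0.886, -0.001], [0.886, -0.463, 0.0], [-0.0, -0.001, -1.0]]
contact_force: [0.5, -0.8, -1.7]
grip_width: 0.0236
finger_force: 60.0
clock: 15.82
ee_pos: [0.5741, 0.2156, 0.2372]
eef_rot: [[0.469, 0.883, 0.0], [0.883, -0.469, -0.0], [-0.0, 0.0, -1.0]]
contact_force: [0.4, -0.9, -0.5]
grip_width: 0.0235
finger_force: 60.0
```

```bash
cat > slot.py <<'E'
from h import *
np.set_printoptions(precision=4,suppress=True)
def slot(W,guess,z):
    c=np.round(proj(W,guess,True)).astype(int)-16
    g=W["image"][c[1]:c[1]+33,c[0]:c[0]+33].astype(np.uint8).max(2)
    K=6; G=cv2.GaussianBlur(cv2.resize(g,None,fx=K,fy=K,interpolation=cv2.INTER_CUBIC),(0,0),3)
    out=[]
    for th in(80,90,100,110):
        n,l,st,ce=cv2.connectedComponentsWithStats((G<th).astype(np.uint8))
        for i in range(1,n):
            if 600<st[i,4]<4500:
                cnt,_=cv2.findContours((l==i).astype(np.uint8),0,1); (cx,cy),(w,h),a=cv2.minAreaRect(cnt[0])
                uv=[np.array(p) for p in cv2.boxPoints(((cx,cy),(w,h),a))]
                toW=lambda q: onz(W,(q+.5)/K-.5+c,z,True)
                m=[toW(q) for q in uv]; C=toW(np.array([cx,cy]))
                e=m[1]-m[0]; f=m[2]-m[1]
                if np.linalg.norm(f)>np.linalg.norm(e): e,f=f,e
                out.append((th,C[:2]*1e3,np.linalg.norm(e)*1e3,np.linalg.norm(f)*1e3,(np.degrees(np.arctan2(e[1],e[0]))+90)%180-90,(np.array([cx,cy])+.5)/K-.5+c))
    return out
E
python3 - <<'E'
from slot import *
import pickle
W1=pickle.load(open("P1.pkl","rb"))["wrist"]
for o in slot(W1,(.5714,.219,.058),.06): print("P1",*o)
W=bot.grab_frame("wrist"); pickle.dump(W,open("W2.pkl","wb"))
s=bot.get_state(); X=s["ee_pos"]+s["eef_rot"]@np.array([0,0,.108])
print("bit",X,proj(W,X,True),"slot",proj(W,(.5714,.218,.06),True),W["eye"])
print([(d["point"],d["confidence"]) for q in("driver_bit","screw_place") for d in bot.pinpoint(W,q)])
for o in slot(W,(.5714,.218,.06),.06): print("W2",*o)
c=np.round(proj(W,X,True)).astype(int); im=cv2.resize(W["image"][c[1]-120:c[1]+80,c[0]-110:c[0]+110],None,fx=3,fy=3,interpolation=cv2.INTER_CUBIC)
cv2.imwrite("pics/j1.png",np.clip(im*1.5,0,255).astype(np.uint8)[:,:,::-1]); print(c)
E
```

```text
P1 80 [571.2288 219.6925] 11.549101674861346 3.440359849610072 -26.405372012541463 [306.286  130.4738]
P1 90 [571.2167 219.6935] 11.814991263385584 3.7828619907186596 -25.50894681854126 [306.2722 130.4742]
P1 100 [571.2165 219.7435] 12.048678019128984 4.159017234951655 -25.46407660439155 [306.2661 130.4182]
bit [0.5741 0.2158 0.1292] [320.2801 244.0699] slot [316.1745 219.6572] [0.6111 0.2878 0.382 ]
[([319.3, 245.8], 0.82), ([23.4, 161.9], 0.82), ([312.0, 221.9], 0.74), ([320.0, 244.9], 0.48)]
W2 80 [574.8844 228.4636] 20.61565298267966 7.5564269705432245 -28.02701839764871 [314.0833 207.75  ]
W2 80 [571.4385 220.1379] 10.98233985379422 3.0590295936302683 -28.005528358315956 [315.0833 217.5833]
W2 90 [574.7417 228.1971] 21.49978660474702 8.164319112663275 -28.027020085516924 [314.0833 208.0833]
W2 90 [571.3729 220.1728] 11.426394672800694 3.364946328960351 -28.00616628639186 [315.     217.5833]
W2 100 [571.4225 220.0928] 11.882538355995292 3.612096800261542 -26.99023729317215 [315.0914 217.6349]
W2 110 [571.4172 220.0715] 12.19292773330508 3.8894752406338498 -26.569571805603843 [315.0974 217.6582]
[320 244]
```

View pics/j1.png

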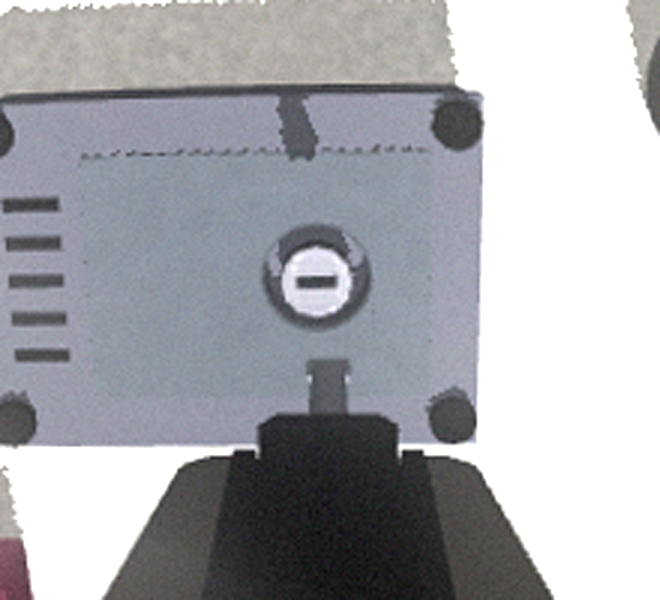

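The wrist crop shows the slot at crop (316,282), i.e. pixel (315.1,217.6), lying parallel to the blade. The blade's end is at crop (329,359), i.e. pixel (319.7,243.7). I'll shift over the slot, go down to about 1 cm above it and measure again.

```bash
python3 -m pendant '[[[-0.2,0.45,-0.5],0.7,1],[[0,0,-2],0,1],[[0,0,-2],0,1],[[0,0,-1],0,1],[[0,0,0],0,1]]'
python3 -m pendant '[[[0,0,0],0,1],[[0,0,0],0,1],[[0,0,0],0,1],[[0,0,0],0,1],[[0,0,0],0,1]]'
python3 - <<'E'
from slot import *
import pickle
W=bot.grab_frame("wrist"); pickle.dump(W,open("W3.pkl","wb"))
s=bot.get_state(); X=s["ee_pos"]+s["eef_rot"]@np.array([0,0,.108])
print("bit",X,proj(W,X,True),s["eef_rot"][:2,1]); sp=proj(W,(.5712,.2197,.058),True); print("slot",sp)
print([(d["point"],d["confidence"]) for q in("driver_bit","screw_place") for d in bot.pinpoint(W,q)])
for o in slot(W,(.5712,.2197,.058),.058): print("W3",*o)
c=np.round(sp).astype(int)
print(c); g=W["image"][c[1]-18:c[1]+26,c[0]-16:c[0]+17].max(2)
for k,r in enumerate(g): print(c[1]-18+k,*["%3d"%v for v in r])
E
```

```text
clock: 16.6
ee_pos: [0.5711, 0.2207, 0.1805]
eef_rot: [[0.457, 0.889, -0.003], [0.889, -0.457, -0.0], [-0.002, -0.002, -1.0]]
contact_force: [-0.0, 0.0, -1.0]
grip_width: 0.0235
finger_force: 60.0
clock: 17.23
ee_pos: [0.572, 0.2209, 0.1822]
eef_rot: [[0.457, 0.889, 0.0], [0.889, -0.457, 0.0], [0.0, 0.0, -1.0]]
contact_force: [0.2, 0.5, -1.3]
grip_width: 0.0237
finger_force: 60.0
bit [0.572  0.2209 0.0742] [320.343  244.2544] [ 0.8894 -0.4571]
slot [320.0755 239.4581]
[([316.7, 245.5], 0.88), ([318.1, 240.9], 0.89)]
W3 80 [571.137 219.686] 11.031346260601339 3.2021852905900987 -24.939656049625228 [320.0099 239.5102]
W3 90 [571.1649 219.7549] 11.240970265023082 3.5615904675095083 -26.356047843575823 [320.0012 239.4167]
W3 100 [571.1641 219.7553] 11.461274653183276 3.9602183034216254 -27.210406376001977 [320.     239.4167]
W3 110 [571.0886 219.5986] 11.761549297352003 4.33503728796866 -25.657422043645795 [320.0057 239.6362]
[320 239]
221 114 110 100  89  75  72  68  75  72  67  70  72  70  70  72  68  78  74  70  72  67  71  73  74  72  70  83 104 106  94 103 109 113
222 110 100  84  7
[... 5129 characters left out ...]
 109 116 114 114 110
260 111 113 115 117 115 117 110 113 112  60  55  59  66  60  67  65  66  66  67  68  59  73 104 119 115 112 115 114 117 114 115 116 116
261  92  94  90  93  92  95  91  93  86  54  47  53  57  59  54  60  58  59  60  57  54  58  86  87  92  90  93  91  91  91  90  91 101
262  49  48  47  52  48  45  50  47  46  41  45  41  39  40  43  44  40  41  39  41  39  39  46  49  48  54  51  47  50  49  50  49  65
263  34  29  31  29  28  31  29  33  31  33  34  35  32  36  27  30  34  33  30  36  28  35  31  36  31  35  33  36  31  31  39  36  31
264  31  38  31  35  32  31  35  35  29  30  29  31  30  33  34  31  33  34  33  33  37  39  37  32  31  36  34  33  39  33  39  38  35
```

```bash
python3 - <<'E'
from slot import *
import pickle
W=pickle.load(open("W3.pkl","rb")); tx=np.array([.457,.889]); ty=np.array([.889,-.457])
b=onz(W,(319.0,244.9),.0747,True)
for z in(.054,.058,.062):
    s=onz(W,(319.95,239.55),z,True); d=(s-b)[:2]*1e3; print(z,s,b,d,"along x,y tool",d@tx,d@ty)
E
```

```text
0.054 [0.5705 0.2186 0.054 ] [0.571  0.221  0.0747] [-0.4197 -2.4359] along x,y tool -2.3572635845744343 0.7401116649022639
0.058 [0.5711 0.2197 0.058 ] [0.571  0.221  0.0747] [ 0.13   -1.3386] along x,y tool -1.130635298470591 0.7273553975271154
0.062 [0.5716 0.2208 0.062 ] [0.571  0.221  0.0747] [ 0.6797 -0.2414] along x,y tool 0.09599298763325226 0.7145991301519669
```

```bash
python3 -m pendant '[[[0.03,-0.1,0],0.5,1],[[0,0,-0.4],0,1],[[0,0,-0.4],0,1],[[0,0,0],0,1],[[0,0,0],0,1]]'
cat > g.py <<'E'
from slot import *
W=bot.grab_frame("wrist")
s=bot.get_state(); X=s["ee_pos"]+s["eef_rot"]@np.array([0,0,.108])
print("tcp",s["ee_pos"],"bitpred",proj(W,X,True),s["contact_force"],s["eef_rot"][:2,1],[d["point"] for q in("driver_bit","screw_place") for d in bot.pinpoint(W,q)])
c=np.round(proj(W,(.5711,.2197,.058),True)).astype(int)
g=W["image"][c[1]-6:c[1]+12,c[0]-16:c[0]+17].max(2)
print("cols from",c[0]-16)
for k,r in enumerate(g): print(c[1]-6+k,*["%3d"%v for v in r])
E
python3 g.py
```

```text
clock: 18.0
ee_pos: [0.5722, 0.2199, 0.1741]
eef_rot: [[0.449, 0.893, -0.0], [0.893, -0.449, 0.0], [0.0, -0.0, -1.0]]
contact_force: [-1.0, -0.2, -0.6]
grip_width: 0.0238
finger_force: 60.0
tcp [0.5723 0.2199 0.1742] bitpred [320.488  244.2201] [-0.3488  0.0367 -0.9949] [ 0.8934 -0.4493] [[318.7, 245.6], [317.6, 240.6]]
cols from 303
236 116 120  58 123 171 179 180 159  87  93  91  90  89  86 148 167 135  87  94  86  89 163 167 164 176 177 174 178 174 146  53  73  75
237 119 121  57 138 169 173 177 151  82  86  86  83 150 156 163 164 132  82 106 156 154 162 163 155 165 172 167 167 177 163  60  69  74
238  78  88  68 150 164 165 168 169 148  96 148 150 160 166 159 160 156 148 153 164 162 160 161 160 174 175 165 174 186 164  90  67  75
239  68  63 105 150 163 159 167 171 150  77 113 121 119 120 119 116 109 108 112 113 119 121 113 105 127 156 166 174 176 165 115  70  74
240  73  61 122 158 169 163 165 156 126  53  56  79  80  75  67  59  62  58  61  61  69  73  63  56  85 143 168 168 168 162 145  60  69
241  70  55 134 165 164 163 161 155 117  45  51  67  71  52  47  48  53  49  54  54 
[... 983 characters left out ...]
 173 133  56  57  54
249  56  51  54  77 118 155 172 176 167 131 123  57  60  66  65  68  69  66  67  72  66  59 127 136 160 179 178 157 123  80  50  50  54
250  53  49  53  62  65 101 150 181 182 144 142  58  58  69  66  61  69  68  70  68  62  56 136 149 167 175 162 115  69  50  52  59  52
251  54  56  51  53  54  59 114 161 175 144 120  59  64  71  68  66  70  67  70  72  68  60 129 151 164 166 122  68  47  49  55  56  55
252  59  56  54  55  53  51  68 118 163 156 103  56  62  66  64  64  64  71  64  67  68  53 120 158 153 133  89  46  50  53  55  50  59
253  77  67  62  51  55  56  60  86 127 150  96  57  62  62  68  64  69  67  68  66  65  63 119 157 116  78  61  54  53  51  54  58  71
```

```bash
python3 - <<'E'
from slot import *
W=bot.grab_frame("wrist"); s=bot.get_state(); R=s["eef_rot"]; bz=s["ee_pos"][2]-.1075
b=onz(W,(319.0,244.9),bz,True)
print(s["ee_pos"],b)
for z in(.052,.055,.058,.061,.064):
    p=onz(W,(319.25,241.65),z,True); d=(p-b)[:2]*1e3; print(z,p,"tool x,y",d@R[:2,0],d@R[:2,1])
import pickle
W3=pickle.load(open("W3.pkl","rb")); W2=pickle.load(open("W2.pkl","rb")); P1=pickle.load(open("P1.pkl","rb"))["wrist"]
print(tri([ray(P1,(306.27,130.45),True),ray(W2,(315.1,217.6),True),ray(W3,(319.95,239.55),True),ray(W,(319.25,241.65),True)]))
E
```

```text
[0.5724 0.2199 0.1743] [0.5714 0.22   0.0668]
0.052 [0.5706 0.218  0.052 ] tool x,y -2.2077008668501152 0.19756543413461822
0.055 [0.571  0.2188 0.055 ] tool x,y -1.2691073809080182 0.19357743958688675
0.058 [0.5714 0.2197 0.058 ] tool x,y -0.3305138949658964 0.1895894450391428
0.061 [0.5718 0.2205 0.061 ] tool x,y 0.6080795909762506 0.1856014504915105
0.064 [0.5722 0.2213 0.064 ] tool x,y 1.5466730769183725 0.1816134559437666
[0.5712 0.2197 0.058 ]
```

```bash
python3 -m pendant '[[[0,-0.03,-0.3],0,1],[[0,0,-0.3],0,1],[[0,0,-0.2],0,1],[[0,0,0],0,1],[[0,0,0],0,1]]'
python3 -m pendant '[[[0,0,-0.15],0,1],[[0,0,-0.15],0,1],[[0,0,-0.1],0,1],[[0,0,0],0,1],[[0,0,0],0,1]]'
python3 -c "
from workcell import bot
s=bot.get_state();print(s['ee_pos'],s['contact_force'],{k:v for k,v in s.items() if 'screw' in k})"
```

```text
clock: 18.82
ee_pos: [0.5723, 0.2196, 0.1662]
eef_rot: [[0.449, 0.893, 0.0], [0.893, -0.449, 0.0], [0.0, 0.0, -1.0]]
contact_force: [0.7, -0.5, -0.4]
grip_width: 0.0238
finger_force: 60.0
clock: 19.45
ee_pos: [0.5722, 0.2196, 0.1621]
eef_rot: [[0.449, 0.893, -0.0], [0.893, -0.449, -0.0], [-0.0, -0.0, -1.0]]
contact_force: [-0.3, -0.1, -0.9]
grip_width: 0.0234
finger_force: 60.0
[0.57223997 0.21957822 0.16212497] [-0.27574857 -0.09375588 -0.85237271] {}
```

```bash
python3 -m pendant '[[[0,0,-0.1],0,1],[[0,0,-0.1],0,1],[[0,0,0],0,1],[[0,0,0],0,1],[[0,0,0],0,1]]'
python3 g.py
```

```text
clock: 20.08
ee_pos: [0.5724, 0.2196, 0.1605]
eef_rot: [[0.449, 0.893, 0.0], [0.893, -0.449, 0.0], [0.0, 0.0, -1.0]]
contact_force: [-1.1, 0.4, 3.2]
grip_width: 0.0237
finger_force: 60.0
tcp [0.5724 0.2196 0.1604] bitpred [320.3323 244.2384] [-0.9192  0.0987  3.4609] [ 0.8934 -0.4493] [[318.0, 243.6], [319.9, 247.1], [144.5, 410.6]]
cols from 303
241 115  63 139 175 173 162 156 123  92  98  94  90  95  95  94  93  89  93  95  93  88  82 165 171 165 168 166 170 179 159  64  65  74
242 106  47 144 178 171 163 144 110  87  92  91  93  92  92  91  95  94  98  92  93  92  89 140 162 162 176 170 168 174 162  83  66  74
243  70  54 157 185 167 163 174 157  92  89  85  92  89  86  90  85  86  90  86  92  90  89  82 152 157 174 176 167 168 156 111  70  68
244  68  79 157 178 174 168 181 169  79  85  89  88  88  81  74  74  79  75  77  85  86  86  84 144 158 167 171 169 162 164 132  65  70
245  64 126 175 186 178 167 166 143  62  61  74  75  71  71  70  70  71  67  67  72  75  74  70  70 117 163 172 168 166 165 155  57  68
246  64 133 167 172 169 169 170 141  44  57  72  67  63  66  69  69  71
[... 996 characters left out ...]
 167 156  60  56  56
254  52  50  97 165 180 172 172 169 166 163 100  56  64  60  67  64  68  69  67  67  66  58 125 164 188 181 168 166 164 129  54  52  50
255  54  51  68 117 153 165 172 167 173 166 102  56  62  64  67  65  70  70  72  70  68  56  99 160 171 166 166 170 149  93  52  52  50
256  52  51  47  47 112 150 170 175 164 161  65  56  61  67  65  67  67  69  68  69  66  59 100 160 163 171 168 142  62  51  50  48  52
257  52  50  54  46  53  86 134 167 166 155  72  59  62  62  65  68  71  66  68  62  66  58 102 157 170 155 107  59  48  45  52  54  47
258  49  54  53  51  51  62 127 175 192 184  75  55  61  62  62  66  65  71  69  66  65  57 109 164 174 149 100  46  51  55  51  50  54
```

The blade is seated: contact at TCP z 0.1605, exactly at the pocket floor. Now I'll press.

```bash
python3 -m pendant '[[[0,0,-0.15],0,1],[[0,0,-0.15],0,1],[[0,0,-0.1],0,1],[[0,0,0],0,1],[[0,0,0],0,1]]'
python3 -m pendant '[[[0,0,-0.05],0,1],[[0,0,-0.05],0,1],[[0,0,-0.05],0,1],[[0,0,0],0,1],[[0,0,0],0,1]]'
```

```text
clock: 20.85
ee_pos: [0.5725, 0.2196, 0.1568]
eef_rot: [[0.449, 0.893, 0.001], [0.893, -0.449, 0.0], [0.0, 0.0, -1.0]]
contact_force: [-2.0, -0.3, 7.4]
grip_width: 0.0236
finger_force: 60.0
clock: 21.48
ee_pos: [0.5725, 0.2196, 0.1561]
eef_rot: [[0.449, 0.893, 0.001], [0.893, -0.449, 0.0], [0.0, 0.001, -1.0]]
contact_force: [-3.6, -0.4, 10.8]
grip_width: 0.0235
finger_force: 60.0
```

```bash
python3 -m pendant '[[[-0.05,0,0.05],0,1],[[0,0,0],0,1],[[0,0,0],0,1],[[0,0,0],0,1],[[0,0,0],0,1]]'
python3 -c "
from workcell import bot
import numpy as np
s=bot.get_state();print(s['ee_pos'],s['contact_force'],s['torque'])"
```

```text
clock: 22.1
ee_pos: [0.5723, 0.2196, 0.1562]
eef_rot: [[0.449, 0.893, 0.002], [0.893, -0.449, 0.0], [0.001, 0.001, -1.0]]
contact_force: [-2.2, -0.4, 7.6]
grip_width: 0.0237
finger_force: 60.0
[0.5723318  0.21961254 0.15624461] [-2.21845293 -0.43691222  7.62973496] [-0.10884953  0.52368808  0.00448753]
```

```bash
python3 -m pendant '[[[0,0,0],-4,1],[[0,-0.01,0],-4,1],[[-0.02,-0.01,0],-4,1],[[0,-0.01,0],-4,1],[[0,0,0],-4,1]]'
python3 -c "
from workcell import bot
s=bot.get_state();print(s['ee_pos'],s['contact_force'],s['torque'])"
```

```text
clock: 22.72
ee_pos: [0.5725, 0.2193, 0.1563]
eef_rot: [[0.729, 0.684, 0.003], [0.684, -0.729, 0.0], [0.002, 0.002, -1.0]]
contact_force: [-1.3, -0.6, 7.3]
grip_width: 0.0238
finger_force: 60.0
[0.57254725 0.21929051 0.15634783] [-1.25375255 -0.6064265   7.27435964] [-0.14842776  0.34930871  0.0579249 ]
```

```bash
python3 -m pendant '[[[0,-0.01,-0.02],-4,1],[[-0.02,0,0],-4,1],[[0,-0.01,0],-4,1],[[0,0,0],-4,1],[[0,-0.01,0],-4,1]]'
python3 -c "
from workcell import bot
s=bot.get_state();print(s['ee_pos'],s['contact_force'],s['torque'])"
```

```text
clock: 23.35
ee_pos: [0.5727, 0.2189, 0.1563]
eef_rot: [[0.919, 0.393, 0.003], [0.393, -0.919, 0.0], [0.003, 0.001, -1.0]]
contact_force: [0.2, -1.0, 7.5]
grip_width: 0.0238
finger_force: 60.0
[0.5726503  0.21887546 0.15630901] [ 0.16063502 -0.95337727  7.51446055] [-0.18126691  0.10213278  0.05449414]
```

```bash
python3 -m pendant '[[[0,-0.01,0],-4,1],[[-0.01,0,0],-4,1],[[0,-0.01,0],-4,1],[[-0.01,0,0],-4,1],[[0,0,0],-4,1]]'
python3 -c "
from workcell import bot
s=bot.get_state();print(s['ee_pos'],s['contact_force'],s['torque'])"
python3 -m pendant '[[[0,-0.01,0],-3,1],[[0,0,0],-3,1],[[0,0,0],-2.5,1],[[0,0,0],0,1],[[0,0,0],0,1]]'
python3 - <<'E'
from workcell import bot
s=bot.get_state();print(s['ee_pos'],s['contact_force'],s['torque'],s['q'])
E
python3 g.py
```

```text
clock: 23.98
ee_pos: [0.5726, 0.2185, 0.1564]
eef_rot: [[0.998, 0.055, 0.004], [0.055, -0.998, -0.0], [0.004, 0.001, -1.0]]
contact_force: [-0.2, -1.1, 6.4]
grip_width: 0.0239
finger_force: 60.0
[0.57261513 0.21845663 0.15638   ] [-0.21023376 -1.07647865  6.44187863] [-0.36926258  0.077207   -0.00727221]
clock: 24.6
ee_pos: [0.5726, 0.2183, 0.1564]
eef_rot: [[0.996, -0.091, 0.004], [-0.091, -0.996, -0.001], [0.004, 0.0, -1.0]]
contact_force: [0.7, -0.8, 7.8]
grip_width: 0.0235
finger_force: 60.0
[0.57257639 0.21831516 0.15636945] [ 0.73539684 -0.78083266  7.7942506 ] [-0.33565335  0.09723491  0.03143817] [ 1.67896632e-01  3.24340174e-01  1.56972354e+00 -1.19885263e-03
  1.24394852e+00  1.82983794e+00]
tcp [0.5726 0.2183 0.1564] bitpred [320.9044 242.1937] [ 0.4256 -2.2953  7.7502] [-0.0906 -0.9959] [[316.6, 245.9], [315.8, 251.4]]
cols from 303
243  62  39  76  80  83  82  81  77  76  78  78  77  69  72  71  68  69  66  86 132 134 132 130 126 135 139 139 138 150 159 129  60  65
244  62  45  75  76  76  74  79  77  76  77  75  74  78  78  63  60  57  59  71 107 128 127 109  96  99 128
[... 1504 characters left out ...]
 126  63  59  46  44
256  37  81  99  95  86  74  77  78  79  80  91  57  50  56  55  53  50  51  53  44  43  35  78 126 155 162 157 127  63  54  47  42  45
257  41  49  70  96  98  90  81  72  75  72  65  54  53  56  51  49  53  54  47  52  46  37  79 130 157 153 129  96  43  47  45  47  44
258  46  44  47  61  83  93  96  80  72  75  55  51  59  54  48  51  55  50  52  48  47  45  81 140 154 123  95  67  44  43  47  43  40
259  45  42  42  41  50  65  65  64  76  68  60  51  57  52  53  55  52  52  47  46  46  40  65 108 109  79  57  46  42  43  49  42  46
260  35  41  40  43  37  39  39  44  52  54  54  52  55  54  51  51  52  53  49  47  49  45  49  64  68  45  42  41  42  42  42  43  43
```

```bash
python3 -m pendant '[[[0,0,0.05],3,1],[[0,0,0.1],2,1],[[0,0,0.2],0,1],[[0,0,0.2],0,1],[[0,0,0.2],0,1]]'
python3 -m pendant '[[[0,0,0.3],0,1],[[0,0,0.5],0,1],[[0,0,1],0,1],[[0,0,2],0,1],[[0,0,2],0,1]]'
python3 -m pendant '[[[0,0,0],0,1],[[0,0,0],0,1],[[0,0,0],0,1],[[0,0,0],0,1],[[0,0,0],0,1]]'
python3 - <<'E'
from slot import *
import pickle
W=bot.grab_frame("wrist"); pickle.dump(W,open("W5.pkl","wb"))
s=bot.get_state(); print(s["ee_pos"],s["contact_force"])
for o in slot(W,(.5711,.2197,.058),.058): print(*o)
c=np.round(proj(W,(.5711,.2197,.058),True)).astype(int)
g=W["image"][c[1]-14:c[1]+16,c[0]-14:c[0]+15].max(2)
for k,r in enumerate(g): print(c[1]-14+k,*["%3d"%v for v in r])
E
```

```text
clock: 25.38
ee_pos: [0.5713, 0.2186, 0.1616]
eef_rot: [[1.0, -0.004, 0.001], [-0.004, -1.0, 0.0], [0.001, -0.0, -1.0]]
contact_force: [3.8, 0.1, -2.3]
grip_width: 0.0238
finger_force: 60.0
clock: 26.0
ee_pos: [0.5713, 0.2188, 0.2224]
eef_rot: [[1.0, -0.003, 0.001], [-0.003, -1.0, 0.0], [0.001, -0.0, -1.0]]
contact_force: [0.0, -0.8, -0.6]
grip_width: 0.0235
finger_force: 60.0
clock: 26.62
ee_pos: [0.5709, 0.2186, 0.22]
eef_rot: [[1.0, -0.003, -0.001], [-0.003, -1.0, -0.0], [-0.001, 0.0, -1.0]]
contact_force: [-1.0, -0.2, -0.4]
grip_width: 0.0235
finger_force: 60.0
[0.571  0.2186 0.2201] [ 0.3069 -0.09   -1.2274]
80 [571.0215 219.7381] 11.351798953859614 3.376823898724685 89.78281124671878 [319.25   223.1667]
90 [571.0949 219.7379] 11.6328808798531 3.8168716196527863 89.78289528506713 [319.25   223.0833]
100 [571.0946 219.6668] 12.057147652250109 4.11054229287632 89.78328817726856 [319.3333 223.0833]
110 [571.1683 219.7376] 12.47982446869437 4.55047881466861 89.78302130579056 [319.25 223.  ]
209  72  65  61  61  68  62  63  65  63  57  51  53  49  46  48  48  45  47  73  76  92 105  
[... 2806 characters left out ...]
  45  46  70 104 121 125 131 137 137 139 141 138 135 135 134 126 132  88  67  58  58  48  55  61  67
234  79  62  54  54  49  49  48  47  59  75  96 119 128 131 132 134 134 134 129  81  84  57  50  52  58  52  60  69  75
235  86  78  64  54  48  52  50  48  53  42  46  46  53  79  82  82  75  47  46  48  51  54  50  52  58  64  70  77  91
236  93  83  78  70  58  58  52  49  46  55  49  51  46  51  50  50  49  49  48  54  54  52  46  57  57  71  82  97  97
237  92  89  90  82  84  79  68  54  51  53  52  53  49  52  53  50  51  53  54  48  64  61  54  71  80  87  98  93  97
238  92  92 104  98  89  83  78  65  58  58  51  52  54  51  46  49  55  60  61  66  65  68  74  81  89  97  97  98  99
```

The slot now lies at −90.2°, so turn ≈ 1.09 rad and the screw is home. The head is back up at z ≈ 0.058. Next I'll return the driver, passing high over the nut driver.

```bash
python3 -m pendant '[[[0,0,1.5],0,1],[[0,0,2.5],0,1],[[0,0,2],0,1],[[-0.3,-2,0],-1,1],[[-0.6,-4,0],-1,1]]'
python3 -m pendant '[[[-0.7,-5,0],-1,1],[[-0.7,-5,0],-1,1],[[-0.7,-5,0],-1,1],[[-0.7,-5,0],-1,1],[[-0.7,-5,0],-1,1]]'
python3 -m pendant '[[[-0.7,-5,0],-1,1],[[-0.7,-5,0],-1,1],[[-0.7,-4.5,0],-1,1],[[-0.6,-3,0],0,1],[[0,-1.6,0],0,1]]'
python3 -m pendant '[[[0,0,-1.5],0,1],[[0,0,-2.5],0,1],[[0,0,-2.5],0,1],[[0,0,-1],0,1],[[0,0,0],0,1]]'
python3 - <<'E'
from slot import *
import pickle
W=bot.grab_frame("wrist"); pickle.dump(W,open("W6.pkl","wb"))
s=bot.get_state(); t=s["ee_pos"]; R=s["eef_rot"]; print(t,R[:2,0],s["contact_force"],s["grip_width"])
b=onz(W,(319.0,244.9),t[2]-.1075,True); print("bit",b)
for q in("driver_bit","stand_hole0"): print(q,[(d["point"],round(d["confidence"],2),onz(W,d["point"],.07,True)) for d in bot.pinpoint(W,q)])
c=np.round(proj(W,(.5,-.2817,.07),True)).astype(int)
g=W["image"][c[1]-18:c[1]+22,c[0]-19:c[0]+20].max(2)
print("col from",c[0]-19)
for k,r in enumerate(g): print(c[1]-18+k,*["%3d"%v for v in r])
E
```

```text
clock: 27.3
ee_pos: [0.5616, 0.1578, 0.2799]
eef_rot: [[0.999, -0.038, -0.001], [-0.038, -0.999, -0.0], [-0.001, 0.0, -1.0]]
contact_force: [0.4, -0.4, -0.7]
grip_width: 0.0236
finger_force: 60.0
clock: 27.92
ee_pos: [0.5256, -0.0937, 0.2795]
eef_rot: [[0.992, -0.127, -0.001], [-0.127, -0.992, 0.0], [-0.001, 0.0, -1.0]]
contact_force: [1.0, -0.6, -1.6]
grip_width: 0.0238
finger_force: 60.0
clock: 28.55
ee_pos: [0.4986, -0.2841, 0.2795]
eef_rot: [[0.984, -0.18, -0.001], [-0.18, -0.984, 0.001], [-0.002, -0.001, -1.0]]
contact_force: [-0.4, 0.7, -1.5]
grip_width: 0.0239
finger_force: 60.0
clock: 29.18
ee_pos: [0.4999, -0.2812, 0.2044]
eef_rot: [[0.984, -0.176, -0.001], [-0.176, -0.984, 0.001], [-0.002, -0.001, -1.0]]
contact_force: [0.3, -0.4, -1.2]
grip_width: 0.0238
finger_force: 60.0
[ 0.5004 -0.2818  0.2056] [ 0.9843 -0.1764] [-0.8229  0.0668 -0.9019] 0.023905607412181385
bit [ 0.4984 -0.2794  0.0981]
driver_bit [([315.3, 244.6], 0.62, array([ 0.4902, -0.275 ,  0.07  ]))]
stand_hole0 [([196.1, 232.7], 0.94, array([ 0.5169, -0.1815,  0.07  ])), ([323.7, 232.5], 0.92, array([ 0.4988, 
[... 5733 characters left out ...]
 109 156 174 169 173 171 174 173 175 171 172 167 173 173 173
249 172 170 167 169 168 169 168 167 171 159  91  77  69  73  79  71  74  72  68  71  67  75  76 107 129 160 173 173 169 169 171 172 172 172 172 172 171 173 172
250 166 166 165 166 165 167 167 169 170 160 105  82  66  70  69  75  68  75  69  65  65  69  76 119 142 164 169 166 172 167 173 169 171 173 169 170 173 174 165
251 166 170 167 165 167 164 168 163 170 160 125  94  66  70  74  73  67  70  70  72  66  64  68 117 150 166 171 168 169 167 169 171 170 172 170 172 171 171 171
252 168 165 165 168 165 164 165 169 170 164 146 104  67  73  72  72  70  69  69  65  64  67  59 130 166 171 171 167 171 168 174 168 169 172 170 167 172 172 170
```

```bash
python3 - <<'E'
from slot import *
import pickle
W=pickle.load(open("W6.pkl","rb"));R=np.array([[.9843,-.1764],[-.1764,-.9843]])
b=onz(W,(319.0,244.9),.0981,True); h=onz(W,(320.5,231.4),.07,True); d=(h-b)[:2]*1e3; print(b,h,d, R@d)
E
```

```text
[ 0.4984 -0.2794  0.0981] [ 0.5001 -0.2809  0.07  ] [ 1.7513 -1.4953] [1.9875 1.1629]
```

```bash
python3 -m pendant '[[[0.18,-0.15,0],0,1],[[0,0,-1],0,1],[[0,0,-1.5],0,1],[[0,0,-1.5],0,1],[[0,0,0],0,1]]'
python3 -m pendant '[[[0,0,-1.5],0,1],[[0,0,-1.5],0,1],[[0,0,-1],0,1],[[0,0,0],0,1],[[0,0,0],0,1]]'
```

```text
clock: 29.95
ee_pos: [0.5008, -0.2829, 0.1629]
eef_rot: [[0.984, -0.177, -0.003], [-0.177, -0.984, 0.003], [-0.004, -0.002, -1.0]]
contact_force: [-0.6, -0.7, -1.2]
grip_width: 0.0236
finger_force: 60.0
clock: 30.58
ee_pos: [0.5022, -0.2841, 0.1258]
eef_rot: [[0.984, -0.177, 0.001], [-0.177, -0.984, -0.0], [0.001, 0.0, -1.0]]
contact_force: [0.8, -0.3, -0.5]
grip_width: 0.0241
finger_force: 60.0
```

```bash
python3 -m pendant '[[[0,0,-0.4],0,1],[[0,0,-0.3],0,1],[[0,0,-0.1],0,1],[[0,0,0],0,1],[[0,0,0],0,1]]'
python3 -m pendant '[[[0,0,-0.1],0,1],[[0,0,-0.1],0,1],[[0,0,0],0,1],[[0,0,0],0,1],[[0,0,0],0,1]]'
```

```text
clock: 31.2
ee_pos: [0.502, -0.2839, 0.1176]
eef_rot: [[0.984, -0.177, 0.0], [-0.177, -0.984, -0.0], [0.0, 0.0, -1.0]]
contact_force: [0.1, -0.7, -0.8]
grip_width: 0.0236
finger_force: 60.0
clock: 31.82
ee_pos: [0.502, -0.2838, 0.1154]
eef_rot: [[0.984, -0.177, 0.0], [-0.177, -0.984, 0.0], [0.0, -0.0, -1.0]]
contact_force: [-0.1, -0.3, -1.1]
grip_width: 0.0236
finger_force: 60.0
```

```bash
python3 -m pendant '[[[0,0,-0.1],0,1],[[0,0,0],0,1],[[0,0,0],0,1],[[0,0,0],0,1],[[0,0,0],0,1]]'
```

```text
clock: 32.45
ee_pos: [0.5021, -0.2839, 0.1151]
eef_rot: [[0.984, -0.177, 0.0], [-0.177, -0.984, -0.0], [0.0, 0.0, -1.0]]
contact_force: [-1.3, 1.0, 5.2]
grip_width: 0.0236
finger_force: 60.0
```

Contact with the wood. I'll ease off, open, and withdraw upwards.

```bash
python3 -m pendant '[[[0,0,0.05],0,0.9],[[0,0,0],0,0.7],[[0,0,0],0,0.4],[[0,0,0],0,0.4],[[0,0,0],0,0.4]]' 5
python3 -m pendant '[[[0,0,0],0,0.4],[[0,0,0],0,0.4],[[0,0,1],0,0.4],[[0,0,2],0,0.4],[[0,0,3],0,0.4]]'
python3 -m pendant '[[[0,0,4],0,0.4],[[0,0,4],0,0.4],[[0,0,2],0,0.4],[[1,3,0],0,0.4],[[1,3,0],0,0.4]]'
python3 -m pendant '[[[1,4,0],0,0.4],[[1,4,0],0,0.4],[[1,4,0],0,0.4],[[0,0,0],0,0.4],[[0,0,0],0,0.4]]'
python3 - <<'E'
from h import *
np.set_printoptions(precision=4,suppress=True)
A=bot.grab_frame("scene");B=bot.grab_frame("side")
for n,p in(("A",A),("B",B)):
    for q in("driver_grip","nut_grip","cell","dish","driver_bit"): print(n,q,[(np.round(d["point"],1),round(d["confidence"],2)) for d in bot.pinpoint(p,q)][:2])
# handle axis in scene: centroid of black per row
for n,p,x0,x1,r0,r1 in(("A",A,115,160,245,296),("B",B,325,355,165,205)):
    m=p["image"].max(2)[r0:r1,x0:x1]<45
    print(n,[(r0+i,round(x0+np.nonzero(r)[0].mean(),1),int(r.sum())) for i,r in enumerate(m) if r.sum()>3][::4])
    print("pred axis",[proj(p,(.5003,-.2815,z)) for z in(.07,.15)])
E
```

```text
clock: 33.08
ee_pos: [0.5019, -0.2838, 0.1148]
eef_rot: [[0.984, -0.177, -0.0], [-0.177, -0.984, 0.0], [-0.0, -0.0, -1.0]]
contact_force: [-0.0, -0.1, -0.8]
grip_width: 0.0542
finger_force: 0.0
clock: 33.7
ee_pos: [0.5015, -0.2835, 0.1754]
eef_rot: [[0.984, -0.177, -0.001], [-0.177, -0.984, 0.001], [-0.001, -0.001, -1.0]]
contact_force: [-0.1, -0.2, -0.7]
grip_width: 0.055
finger_force: 0.0
clock: 34.33
ee_pos: [0.5223, -0.2235, 0.2763]
eef_rot: [[0.984, -0.178, 0.002], [-0.178, -0.984, -0.001], [0.002, 0.001, -1.0]]
contact_force: [0.8, 0.4, -0.1]
grip_width: 0.055
finger_force: 0.0
clock: 34.95
ee_pos: [0.5519, -0.1044, 0.2754]
eef_rot: [[0.984, -0.177, 0.0], [-0.177, -0.984, -0.001], [0.001, 0.001, -1.0]]
contact_force: [0.1, -0.5, 0.4]
grip_width: 0.0556
finger_force: 0.0
A driver_grip [(array([132.9, 270.9]), 0.69)]
A nut_grip [(array([196.5, 257.8]), 0.97)]
A cell [(array([286.5, 283.7]), 0.66)]
A dish [(array([284.3, 256.5]), 0.61)]
A driver_bit []
B driver_grip [(array([343.7, 179.9]), 0.82)]
B nut_grip [(array([334.5, 190.5]), 0.76)]
B cell [(array([334.6, 190.6]), 0.56), (a
[... 151 characters left out ...]
 np.float64(130.0), 15), (260, np.float64(131.5), 16), (264, np.float64(132.5), 16), (268, np.float64(133.5), 16), (272, np.float64(135.0), 15), (276, np.float64(136.0), 15), (280, np.float64(137.0), 15), (284, np.float64(138.0), 15), (288, np.float64(138.5), 14)]
pred axis [array([140.8348, 287.517 ]), array([129.8993, 250.4597])]
B [(165, np.float64(341.0), 7), (169, np.float64(341.0), 9), (173, np.float64(341.0), 9), (177, np.float64(341.0), 9), (181, np.float64(337.5), 16), (185, np.float64(337.0), 17), (189, np.float64(337.0), 17), (193, np.float64(334.8), 10), (197, np.float64(334.8), 10), (201, np.float64(334.6), 9)]
pred axis [array([340.4707, 191.8781]), array([341.124 , 165.8389])]
```

```bash
python3 -c "
from workcell import bot
print(bot.finish_job())"
```

```text
the job is handed in; nothing more can be done
None
```

The hatch screw is turned fully home: its slot ended at about 1.09 rad and the head is back up at about 58 mm. The screwdriver stands upright in its hole with the handle on the wood, and I handed the job in at about 35 s. I wasn't told the verdict, and the peak load between readings isn't known; readings on the screw reached about 15 N of the 18 N allowed.

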